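# Unfold the roller track and feed it a carton

## Robot

A 7-joint arm with a two-finger parallel gripper is mounted at the origin on a cart in front of the work surface, level with it; the furniture and walls round the work are solid. World frame = base frame: x ahead of the robot, y to its left, z up, the work surface at z = 0. Lengths are in m, angles in rad, forces in N, time in s.
With the tool pointing down it reaches from about 0.425 to 1.025 m from the base axis. Payload 9.4 kg.
Tool frame: the origin (TCP) lies between the finger pads; the fingertips stand 8 mm ahead of it and the grasp point (between the pads) lies 11 mm behind it; z points along the fingers, y is the line along which they close (so a half turn about z gives the same grasp; the last joint's range is limited). The gripper opens to 85 mm and grips with 20 to 120 N. Pads are 22 mm wide; open, the fingers measure 114 mm over their backs; the gripper's body (76 mm by 85 mm) begins 54 mm behind the grasp point. The pads swing forward as they close: fully open they stand 13 mm farther back than shut.
Start: joints at [1.245, 0.599, -0.003, 1.599, 0.002, 0.943, -0.08], TCP at [0.179, -0.703, 0.239] pointing down, gripper open.
Joint ranges: [-2.57, 2.57], [-0.35, 1.97], [-1.29, 1.29], [0.11, 2.56], [-1.05, 4.19], [0.11, 1.86], [-2.63, 2.63]. Speed limits (rad/s): [2.22, 2.22, 3.01, 3.01, 3.14, 3.14, 3.14].

## Interface

Orientations are given as a unit quaternion [w, x, y, z].
In Python, from station import manip gives the robot as it stands. Calls block until the motion is done:
- manip.reach(position, orientation): joint-space move of the TCP to a pose.
- manip.servo_line(position, velocity=0.15, orientation=None, guard=None): straight line of the TCP; orientation=None keeps the orientation; velocity is the mean speed in m/s. With guard (N) it stops when the force on the tool has changed by that much, and returns True; else False.
- manip.goto_joints(angles): joint-space move.
- manip.move_gripper(opening): finger opening in m; the grip force is fixed at half the most; returns when the fingers have stopped.
- manip.dwell(seconds).
- manip.ik(position, orientation): joint angles nearest the present ones, or None.
- manip.sense(): the state.
- manip.get_image(name): name is "side" or "top" or "wrist"; returns a dict with "pixels" (400x640x3 uint8, red, green, blue), "K" (3x3 intrinsics, pixels), "distortion" ([k1, k2, p1, p2, k3] as OpenCV has them; the pictures are not rectified), "R" (3x3) and "t" (3): a world point X has camera coordinates R X + t; the wrist camera has in their place "mount" (4x4, takes a point from camera to tool coordinates, whose origin is the TCP and whose axes are the flange's). Camera axes: x right, y down, z forward; pixel columns grow to the right and rows downward; lengths in m; the calibration is good to about 2 mm. A picture is of the moment at which its call begins: read the wrist's pose just before it. There is no depth.
A pose or a line that the arm cannot do raises manip.Unreachable and nothing moves.
- manip.hand_in(): hands the job in; it is judged then, once.
The state is a dict: "time_s": time; "qpos": joint angles; "joint_velocities": joint speeds; "joint_torque": joint torques, N m; "tool_pos": TCP position; "eef_rot": TCP orientation; "contact_force": force on the tool from outside, world axes, zero at the start; "wrist_torque": the same for the moment, N m; "opening": finger opening in m; "finger_force": force on a finger pad.
Only numpy, scipy, OpenCV 4.12 (cv2) and the standard library are available. Lean on these libraries where they do the work, as an engineer would, in place of code of your own. Each camera call takes 0.05 s, during which the arm holds its last target. There are 200 camera calls.

## Task

Get the little roller track ready and load it: fold its upright end leaf all the way down so that it carries on the run of rollers, and swing the red-knobbed lever over until the yellow end stop stands fully up. Then lay the film carton lengthwise on the rollers at the high end, let go, and let it roll down by itself until it rests against the stop. Leave the loose glass slab, the brown disc and the tape roll where they lie.

Things in the scene. Friction and masses are not known exactly. Their poses are not given: they have to be found in the camera images.
- track: Bench-top gravity roller track on blue feet, screwed to the bench. Origin on the table under the fold axis between its fixed section and its folding leaf; y points down the run (to the low end), x across it, away from the robot, z up. The fixed section reaches up the run to y = -300 mm, flared guides to -330; the leaf, when down, continues it to the stop at y = +171. Outside width 83 mm.
- load_point (a point): Point on the roller tops, mid-lane, near the high end, 205 mm up the run from the fold axis: a carton whose underside's middle is here lies wholly on the upper rollers; let go, it rolls off by itself at up to 0.4 m/s. Axes follow the slope: y down the run, x across, z square to the rollers. Lane 58 mm wide between side guides that stand 8 mm above the roller tops.
- fold_axis (a point): Middle of the hinge axis of the folding leaf, 57 mm above the table and 9 mm below the roller tops; x is the hinge axis, y down the run, z square to the rollers. The rollers (18 mm thick, 33 mm apart, freely turning) slope down toward +y by 0.12 rad.
- leaf (a joint): Angle of the folding leaf about the fold axis, rad: 0 = fully down, against its limit, in line with the fixed rollers; about 1.6 = folded up, upright, its rollers toward the high end. Stiff hinge (0.3 N m): it stays where it is left. Starts folded up (1.35 to 1.65).
- leaf_bar (a point): Middle of the steel bar of the loop handle at the leaf's free end: 10 mm round, 58 mm long, parallel to the hinge axis, 215 mm from it; with the leaf down 28 mm above the table. Topmost part of the folded-up leaf: pinch it from above and lead it round (it may turn between the pads) or push it. 34 mm free between bar and stop plate. Axes turn with the leaf.
- stop (a joint): Angle of the pop-up end stop, rad: 0 = yellow plate folded flat just below the roller tops (cartons run over it and off the end); 1.571 = plate upright across the lane, 24 mm above the roller tops, against its limit. Stiff (0.1 N m): it stays where it is left. Starts flat or nearly so (0 to 0.12).
- stop_shaft (a point): Middle of the stop's shaft on the leaf, 172 mm from the fold axis and 6 mm below the roller tops, parallel to the hinge axis. Axes turn with the leaf (y to its free end).
- lever_knob (a point): Centre of the red ball knob, 22 mm in diameter, on the stop's side lever (8 mm rod), on the robot's side of the leaf, 69 mm from mid-lane, 27 mm clear of the rail. It turns with the stop plate, 60 mm from the shaft: at stop = 0 the lever leans 45 degrees up the run, at 1.571 45 degrees down the run. Push it over toward the low end.
- stop_face (a point): Point at the foot of the upright stop plate's face, mid-lane, at roller-top height; fixed on the leaf, 171 mm from the fold axis; axes turn with the leaf (y down the run, x across, z square to the rollers).
- carton: Long green and white film carton lying flat, 46 (x) x 165 (y) x 42 (z) mm, about 0.2 kg; origin at the centre of its underside. Grip it across the 46 mm. Either end may go first.
- tape: Roll of masking tape lying flat, 104 mm across, 25 mm high, near the high end; leave alone. Origin at the centre of its underside.
- disc: Worn brown cutting disc, 87 mm across, 8 mm thick, lying flat; leave alone. Origin at the centre of its underside.
- glass_slab: Four-cornered piece of slab glass, 64 x 92 x 22 mm, left of the track; leave alone. Origin at the centre of its underside.

How it is judged:
By the outcome, as a careful person would: the job done as asked, in the order asked, and still so for the second after the job is handed in, with the robot touching nothing.
It also fails if it takes over 67 s, if anything falls off the work surface, if the arm or the gripper's body presses on something with over 40 N, if the wrist force passes 120 N, or if a joint passes its speed limit or range.

## Working session

There is one attempt and no reset: what is moved stays moved. The work goes in short steps, each a Python script; the robot and the scene stay as the last script left them, time stands still between calls to the robot, and variables do not carry over. Pictures are saved under pics/ and viewed, at most 11 in all, crops included, and the job is handed in when it is done.

```bash
mkdir -p pics; ls; python3 - <<'E'
from station import manip
import cv2,pickle
for n in("side","top"):
    d=manip.get_image(n); pickle.dump(d,open(n+".pkl","wb"))
    cv2.imwrite(f"pics/{n}0.png",d["pixels"][:,:,::-1])
    print(n,d["K"],d["distortion"],d["R"],d["t"])
print(manip.sense())
E
```

```text
pics
side [[391.15969068   0.         324.8637928 ]
 [  0.         391.15969068 207.40910729]
 [  0.           0.           1.        ]] [-0.04725895  0.          0.          0.          0.        ] [[-0.99996269 -0.00258894 -0.00824167]
 [ 0.00646853  0.40795794 -0.91297781]
 [ 0.0057259  -0.91299705 -0.40792597]] [0.48845472 0.1156225  1.04843153]
top [[368.57487844   0.         316.64404579]
 [  0.         368.57487844 197.34871296]
 [  0.           0.           1.        ]] [-0.08063486  0.          0.          0.          0.        ] [[ 0.02644888 -0.99963457  0.00558451]
 [-0.9917931  -0.02693963 -0.12498283]
 [ 0.12508761 -0.00223303 -0.99214319]] [-0.14530563  0.50738118  1.04437263]
{'time_s': 0.1, 'qpos': array([ 1.2452967 ,  0.60007655, -0.00254848,  1.6000358 ,  0.00177579,
        0.94292056, -0.07978174]), 'joint_velocities': array([-4.45586736e-06, -7.84078147e-04, -4.11545747e-04, -2.27171209e-03,
        1.19299018e-03, -3.72187562e-05,  4.81901518e-04]), 'joint_torque': array([ 6.97122494e-03, -7.77995610e+01,  1.57079291e+00, -2.58624637e+01,
        1.27464518e-02,  5.56094354e-03, -5.65710124e-06]), 'tool_pos': array([ 0.17842134, -0.70227912,  0.23848556]), 'eef_rot': array([-7.04411632e-04,  9.92267920e-01,  1.24112277e-01, -1.44080801e-04]), 'contact_force': array([-0.02600618,  0.16282381,  0.38334318]), 'wrist_torque': array([ 0.00743826, -0.0201876 , -0.0319027 ]), 'finger_force': 0.0, 'opening': 0.08538038008369889}
```

View pics/top0.png

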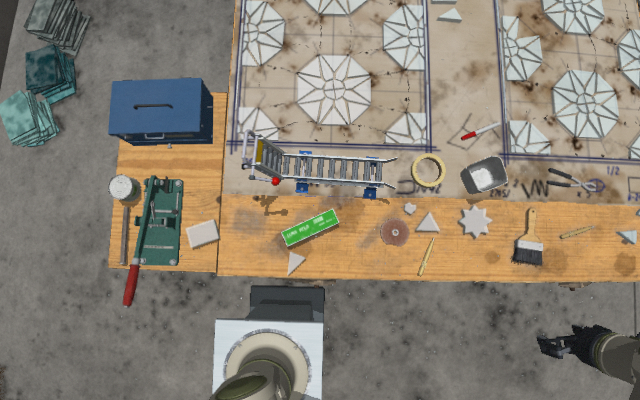

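View pics/side0.png

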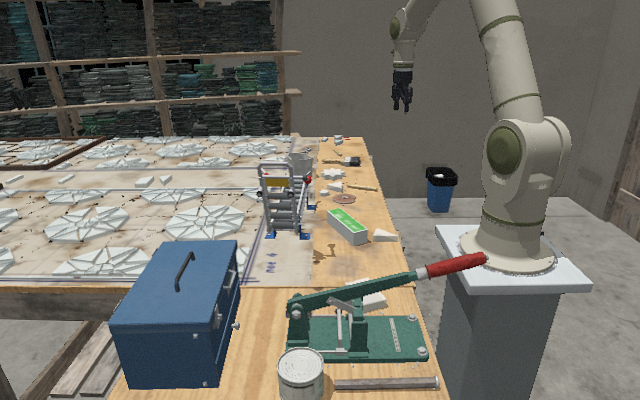

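The top view shows the track running along world y: flared high end at px ~(390,172), upright leaf at ~(258,155), red knob at (276,181). The carton is at (310,228), the glass slab at (203,233), the disc at (395,232) and the tape at (428,170). The side view confirms the leaf is upright, with the knob at (308,177).

```bash
cat > h.py <<'E'
import numpy as np,cv2,pickle
from scipy.spatial.transform import Rotation as Rn
def rot(q): return Rn.from_quat([q[1],q[2],q[3],q[0]]).as_matrix()
def quat(M): q=Rn.from_matrix(M).as_quat(); return np.array([q[3],*q[:3]])
def down(yaw):  # tool pointing down, closing line (tool y) at world angle yaw
    y=np.array([np.cos(yaw),np.sin(yaw),0]); z=np.array([0,0,-1.]); return quat(np.c_[np.cross(y,z),y,z])
def load(n): return pickle.load(open(n+".pkl","rb"))
def shot(manip,n,tag):
    s=manip.sense(); d=manip.get_image(n)
    if n=="wrist":
        T=np.eye(4);T[:3,:3]=rot(s["eef_rot"]);T[:3,3]=s["tool_pos"]
        C=T@np.array(d["mount"]); d["R"]=C[:3,:3].T; d["t"]=-d["R"]@C[:3,3]
    pickle.dump(d,open(tag+".pkl","wb")); cv2.imwrite(f"pics/{tag}.png",d["pixels"][:,:,::-1]); return d
def ray(d,px):
    u=cv2.undistortPoints(np.array(px,float).reshape(-1,1,2),np.array(d["K"]),np.array(d["distortion"])).reshape(-1,2)
    v=np.c_[u,np.ones(len(u))]@d["R"]; return -np.array(d["R"]).T@d["t"],v
def plane(d,px,z):
    c,v=ray(d,px); return c+v*((z-c[2])/v[:,2])[:,None]
def tri(dps):
    A=np.zeros((3,3));b=np.zeros(3)
    for d,p in dps:
        c,v=ray(d,[p]);v=v[0]/np.linalg.norm(v[0]);P=np.eye(3)-np.outer(v,v);A+=P;b+=P@c
    return np.linalg.solve(A,b)
def proj(d,X):
    return cv2.projectPoints(np.array(X,float).reshape(-1,1,3),cv2.Rodrigues(np.array(d["R"]))[0],np.array(d["t"]),np.array(d["K"]),np.array(d["distortion"]))[0].reshape(-1,2)
def blobs(d,lo,hi,roi=None,amin=8):
    h=cv2.cvtColor(d["pixels"],cv2.COLOR_RGB2HSV);m=cv2.inRange(h,np.array(lo),np.array(hi))
    if roi: k=np.zeros_like(m);k[roi[1]:roi[3],roi[0]:roi[2]]=255;m&=k
    n,l,s,c=cv2.connectedComponentsWithStats(m); return m,l,[(i,s[i],c[i]) for i in range(1,n) if s[i,4]>=amin]
E
python3 - <<'E'
from h import *
np.set_printoptions(precision=4,suppress=True)
t=load("top");s=load("side")
print("cams",-t["R"].T@t["t"],-s["R"].T@s["t"])
m,l,b=blobs(t,(50,100,60),(75,255,255),(270,200,350,260)); 
i=max(b,key=lambda q:q[1][4])[0]; r=cv2.minAreaRect(np.argwhere(l==i)[:,::-1].astype(np.float32));print(r)
bx=plane(t,cv2.boxPoints(r),.042);print("carton",bx,bx.mean(0))
for q in blobs(t,(105,120,60),(125,255,255),(240,130,400,210))[2]:print("blue",q[1:],plane(t,[q[2]],.02))
for q in blobs(t,(0,170,120),(5,255,255),(260,160,290,200))[2]:print("redT",q[1:],); kt=q[2]
for q in blobs(s,(0,150,80),(8,255,255),(295,160,320,190))[2]:print("redS",q[1:]);ks=q[2]
print("knob",tri([(t,kt),(s,ks)]))
print("tape,disc,slab",plane(t,[(428,170),(395,232),(203,233)],.015))
print("ends",plane(t,[(284,167),(392,172)],.08))
E
```

```text
cams [ 0.3764 -0.1293  1.1004] [0.4817 0.9113 0.5373]
((309.5732421875, 227.06651306152344), (14.109848976135254, 55.296051025390625), 65.43283081054688)
carton [[ 0.4068 -0.0337  0.042 ]
 [ 0.4767 -0.1762  0.042 ]
 [ 0.4402 -0.1939  0.042 ]
 [ 0.3707 -0.0518  0.042 ]] [ 0.4236 -0.1139  0.042 ]
blue (array([273, 142,  11,   1,  11], dtype=int32), array([278., 142.])) [[ 0.6778 -0.0106  0.02  ]]
blue (array([300, 151,  11,   3,  27], dtype=int32), array([304.7407, 151.9259])) [[ 0.6492 -0.0923  0.02  ]]
blue (array([367, 157,   8,   1,   8], dtype=int32), array([370.5, 157. ])) [[ 0.6393 -0.2903  0.02  ]]
blue (array([296, 183,  12,  10,  94], dtype=int32), array([301.9362, 187.3936])) [[ 0.5412 -0.0873  0.02  ]]
blue (array([364, 189,  12,  10,  94], dtype=int32), array([369.8404, 193.4149])) [[ 0.5287 -0.2891  0.02  ]]
redT (array([272, 177,   7,   8,  42], dtype=int32), array([274.9762, 180.5   ]))
redS (array([305, 176,   6,   8,  23], dtype=int32), array([308.3043, 179.4783]))
knob [ 0.5294 -0.0266  0.1965]
tape,disc,slab [[ 0.6058 -0.4663  0.015 ]
 [ 0.4166 -0.3655  0.015 ]
 [ 0.3981  0.2009  0.015 ]]
ends [[ 0.5888 -0.0372  0.08  ]
 [ 0.5831 -0.3427  0.08  ]]
```

```bash
python3 - <<'E'
from station import manip
from h import *
np.set_printoptions(precision=4,suppress=True)
p=manip.sense()["tool_pos"]
manip.servo_line([p[0],p[1],.45],velocity=.25)
manip.reach([.53,-.2,.47],down(np.pi/2)); d=shot(manip,"wrist","w1"); print(d["mount"],d["K"],d["distortion"],manip.sense()["tool_pos"],manip.sense()["qpos"])
manip.reach([.53,-.05,.47],down(np.pi/2)); d=shot(manip,"wrist","w2"); print(manip.sense()["time_s"])
a=cv2.imread("pics/w1.png");b=cv2.imread("pics/w2.png")
cv2.imwrite("pics/w12.png",cv2.resize(np.vstack([a,b]),(480,600)))
E
```

```text
[[ 0.0009 -0.9625 -0.2714  0.0694]
 [ 1.      0.0009  0.0001  0.0004]
 [ 0.0002 -0.2714  0.9625 -0.1348]
 [ 0.      0.      0.      1.    ]] [[288.4013   0.     320.8373]
 [  0.     288.4013 201.0162]
 [  0.       0.       1.    ]] [0.0108 0.     0.     0.     0.    ] [ 0.5298 -0.201   0.4698] [ 0.8312  0.2935 -0.7625  1.6103  0.2077  1.3218  1.6072]
4.0333
```

View pics/w1.png

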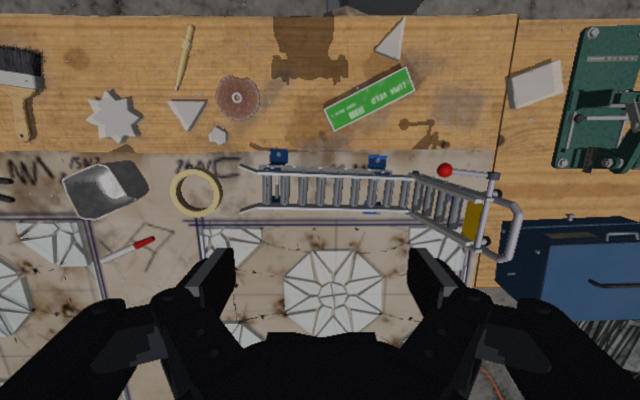

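View pics/w2.png

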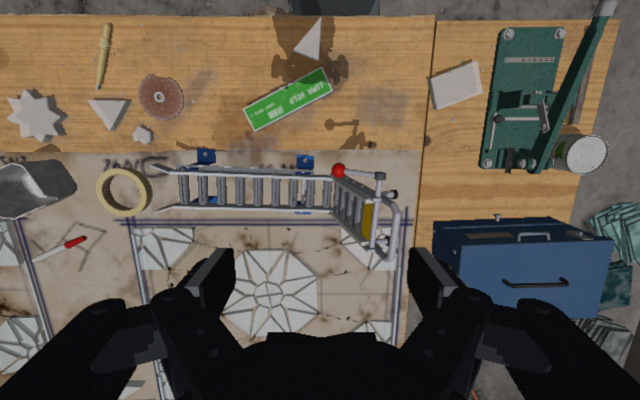

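w1 shows the track from (250,190) to (412,185), the knob at (445,170), the handle loop near (515,215), the carton at (370,98), the disc at (238,97) and the tape at (195,192). In w2 the knob is at (339,170). I'll zoom in on the handle.

```bash
python3 - <<'E'
import cv2,numpy as np
a=cv2.imread("pics/w1.png")[155:275,400:530];b=cv2.imread("pics/w2.png")[155:275,300:430]
cv2.imwrite("pics/z.png",cv2.resize(np.hstack([a,b]),(780,360),interpolation=2))
E
```

```text
(no output)
```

View pics/z.png

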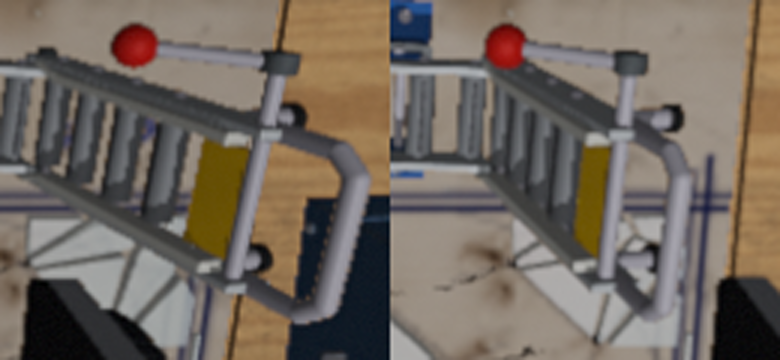

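The zoom shows the handle bar's ends at w1 (518,214) and (507,258), and w2 (396,212) and (390,257). The shaft runs just inside it.

```bash
python3 - <<'E'
from h import *
np.set_printoptions(precision=4,suppress=True)
t=load("top");s=load("side");a=load("w1");b=load("w2")
print("bar",tri([(a,(518.5,214.3)),(b,(396,212.3))]),tri([(a,(506.7,257.7)),(b,(390,256.7))]))
k=[]
for d,r in((a,(430,155,460,185)),(b,(325,155,352,185))):
    q=max(blobs(d,(0,150,80),(8,255,255),r)[2],key=lambda q:q[1][4]);k.append((d,q[2]));print(q[1:])
print("knob",tri(k))
# hinge-region: shaft ends: lever collar & far end
print("shaft near/far",tri([(a,(494,176)),(b,(379.5,175.5))]),tri([(a,(479,250)),(b,(371,250))]))
for nm,d,roi in(("w1",a,(265,145,390,175)),("w2",b,(190,145,320,175))):
    for q in blobs(d,(105,120,50),(125,255,255),roi)[2]:print(nm,"foot",q[1:],plane(d,[q[2]],.012))
# flare tips, crops for tips
for n,d,x0 in(("w1",a,235),("w2",b,150)):
    pass
for z in(.11,): print("flare",plane(a,[(242,167),(241,211)],z),plane(b,[(157,166),(157,213)],z))
for d,r in((a,(310,60,420,140)),(b,(235,60,340,140)),(t,(270,200,350,260))):
    m,l,q=blobs(d,(50,100,60),(75,255,255),r);i=max(q,key=lambda q:q[1][4])[0]
    c=np.argwhere(l==i)[:,::-1].astype(np.float32);P=plane(d,c,.042)[:,:2].astype(np.float32);print("carton",cv2.minAreaRect(P*1000))
E
python3 - <<'E'
import cv2,numpy as np
a=cv2.imread("pics/w1.png")[140:230,225:425]
cv2.imwrite("pics/z2.png",cv2.resize(a,(800,360),interpolation=2))
E
```

```text
bar [0.5726 0.0437 0.2637] [0.6333 0.0406 0.2619]
(array([438, 163,  14,  14, 148], dtype=int32), array([444.8649, 170.1824]))
(array([332, 163,  13,  15, 154], dtype=int32), array([338.0325, 170.0519]))
knob [ 0.5294 -0.0255  0.1998]
shaft near/far [0.5322 0.028  0.2275] [0.6369 0.0209 0.2328]
w1 foot (array([271, 149,  17,  14, 187], dtype=int32), array([278.7219, 155.5989])) [[ 0.5308 -0.2867  0.012 ]]
w1 foot (array([368, 155,  18,  14, 192], dtype=int32), array([376.5833, 161.4688])) [[ 0.543  -0.0862  0.012 ]]
w1 foot (array([269, 168,  11,   3,  24], dtype=int32), array([274.875 , 169.0417])) [[ 0.5584 -0.2958  0.012 ]]
w1 foot (array([375, 172,  14,   3,  26], dtype=int32), array([381.3462, 173.2308])) [[ 0.5675 -0.0751  0.012 ]]
w2 foot (array([197, 149,  18,  14, 192], dtype=int32), array([205.9062, 155.4323])) [[ 0.5315 -0.2846  0.012 ]]
w2 foot (array([297, 155,  17,  14, 195], dtype=int32), array([304.7077, 161.4769])) [[ 0.5435 -0.0831  0.012 ]]
w2 foot (array([190, 168,   7,   2,  13], dtype=int32), array([192.7692, 168.5385])) [[ 0.5585 -0.3146  0.012 ]]
w2 foot (array([296, 172,  14,   3,  24], dtype=int32), array([302.3333, 173.1667])) [[ 0.5678 -0.0884  0.012 ]]
flare [[ 0.5386 -0.3365  0.11  ]
 [ 0.6182 -0.3443  0.11  ]] [[ 0.5381 -0.3315  0.11  ]
 [ 0.623  -0.3445  0.11  ]]
carton ((425.0207824707031, -112.7200927734375), (39.24050521850586, 157.68650817871094), 26.183263778686523)
carton ((425.0484924316406, -112.71452331542969), (39.657745361328125, 157.8459930419922), 26.25712013244629)
carton ((423.67059326171875, -113.91580963134766), (40.39007568359375, 158.38694763183594), 26.162893295288086)
```

View pics/z2.png

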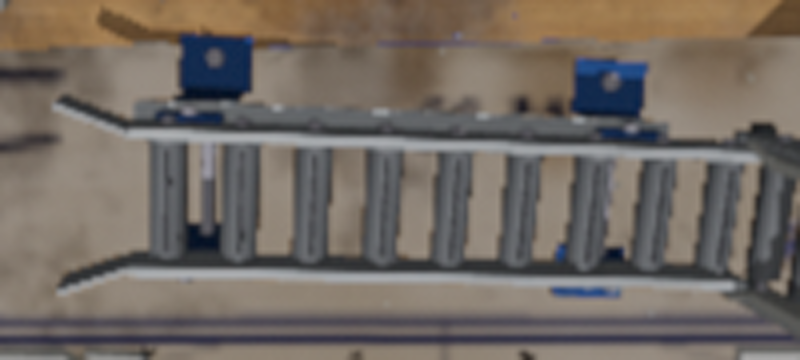

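The crop confirms the straight fixed section, with flare tips at w1 px (239,165) and (240,211). Everything fits a fold axis at (0.599, -0.014, 0.057), a yaw of -0.06, and the leaf at about 1.44. Next I'll pinch the bar.

```bash
cat >> h.py <<'E'
F=np.array([.599,-.014,.057]); YAW=-.060
RT=Rn.from_euler("z",YAW).as_matrix()@Rn.from_euler("x",-.12).as_matrix()
def W(x,y,z): return F+RT@np.array([x,y,z])          # sloped frame at fold axis
def bar(th): return W(0,*(np.array([[np.cos(th),-np.sin(th)],[np.sin(th),np.cos(th)]])@[.215,-.0033]))
def knob(s): a=np.radians(135)-s; return W(-.069,.172+.06*np.cos(a),.003+.06*np.sin(a))
E
python3 - <<'E'
from station import manip
from h import *
np.set_printoptions(precision=4,suppress=True)
print(bar(1.44),knob(0))
q=down(np.pi/2+YAW); p=np.array([.6025,.0422,.263])
manip.reach(p+[0,0,.08],q); manip.move_gripper(.05)
print("hit",manip.servo_line(p+[0,0,-.004],velocity=.1,guard=8))
manip.move_gripper(0.0)
s=manip.sense();print(s["opening"],s["finger_force"],s["tool_pos"],s["contact_force"],s["time_s"],s["qpos"])
E
```

```text
[0.6024 0.0425 0.2645] [0.5382 0.124  0.0866]
hit False
0.007541567561924771 58.69529843330383 [0.6027 0.0424 0.2595] [-0.6513  0.3814  4.8333] 6.65 [ 0.3443  0.527  -0.7544  1.8325  0.436   0.9543  0.91  ]
```

```bash
python3 - <<'E'
from station import manip
from h import *
np.set_printoptions(precision=3,suppress=True)
o=manip.sense()["tool_pos"]-bar(1.44); print(o)
for th in np.linspace(1.44,0,9)[1:]:
    h=manip.servo_line(bar(th)+o,velocity=.12,guard=35); s=manip.sense()
    print(round(th,2),h,s["tool_pos"],s["contact_force"],s["opening"],s["time_s"])
    if h: break
d=shot(manip,"side","s2")
E
```

```text
[ 0.    -0.    -0.005]
1.26 False [0.605 0.078 0.245] [ 1.594 -2.769 -5.57 ] 0.0073474920665752425 7.125
1.08 False [0.607 0.111 0.225] [ 3.135 -3.85  -7.911] 0.007542941703008565 7.6
0.9 False [0.609 0.138 0.199] [ 3.337 -6.872 -7.116] 0.007365907709775748 8.075
0.72 False [0.61  0.161 0.169] [ 3.521 -9.951 -8.141] 0.007272321550722693 8.55
0.54 False [0.611 0.179 0.135] [  3.306 -11.474  -8.043] 0.007482638309338817 9.025
0.36 False [0.612 0.189 0.098] [  2.513 -15.406  -3.877] 0.007340736872532771 9.5
0.18 False [0.612 0.192 0.06 ] [  2.145 -18.644  -1.931] 0.006712096073782352 9.975
0.0 True [0.612 0.19  0.029] [ 3.414  0.059 -4.765] 0.007267784904014758 10.3
```

```bash
python3 - <<'E'
from station import manip
from h import *
np.set_printoptions(precision=3,suppress=True)
manip.move_gripper(.03); s=manip.sense(); print(s["contact_force"],s["tool_pos"])
p=s["tool_pos"]; manip.servo_line(p+[0,0,.05]); manip.move_gripper(0.)
# push the bar down with closed fingertips
manip.servo_line(W(0,.2145,.045)); 
print(manip.servo_line(W(0,.2145,-.0033)+[0,0,-.004],velocity=.06,guard=20)); s=manip.sense(); print(s["tool_pos"],s["contact_force"],s["time_s"])
manip.servo_line(W(0,.2145,.1)); manip.reach([.55,.09,.33],down(np.pi/2+YAW)); d=shot(manip,"wrist","w3"); shot(manip,"side","s3"); print(manip.sense()["time_s"])
a=cv2.imread("pics/w3.png");b=cv2.imread("pics/s3.png")[140:260,220:360]
cv2.imwrite("pics/v3.png",np.hstack([a[:, 100:540],cv2.resize(b,(350,300),interpolation=2)[:,:] if 0 else cv2.copyMakeBorder(cv2.resize(b,(350,300),interpolation=2),0,100,0,0,0)]))
E
```

```text
[ 0.067 -0.309 -0.409] [0.611 0.189 0.028]
True
[0.612 0.202 0.037] [ 3.284  3.953 -2.782] 12.4833
14.3167
```

View pics/v3.png

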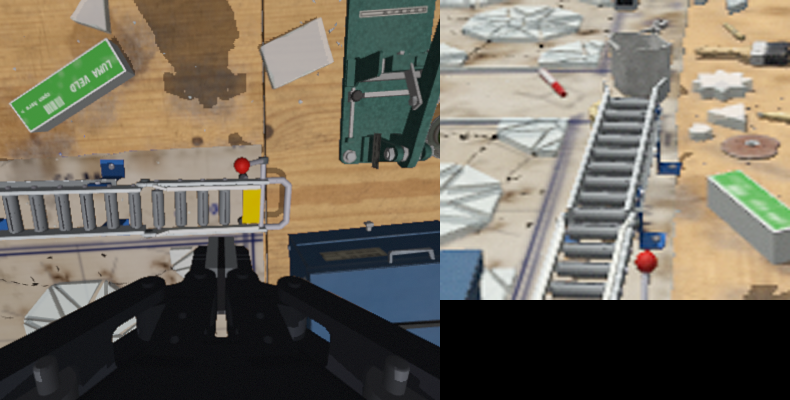

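The leaf now lies in line with the fixed rollers (handle at crop (288,205), yellow plate flat at (252,205), knob at (242,165)). I'll check the knob and bar positions, then push the knob.

```bash
python3 - <<'E'
from station import manip
from h import *
np.set_printoptions(precision=4,suppress=True)
d=load("w3"); q=max(blobs(d,(0,150,80),(8,255,255),(320,145,365,185))[2],key=lambda q:q[1][4])[2]
k=plane(d,[q],.0866)[0]; b=plane(d,[(388,205)],.03)[0]
print(k,knob(0),"bar",b,bar(0))
dk=k-knob(0); dk[2]=0; dk=np.clip(dk,-.008,.008)
ey=RT[:,1]*[1,1,0]
off=lambda s,g:knob(s)+dk+ey*g+[0,0,.001]
manip.reach(off(0,-.045)+[0,0,.08],down(np.pi/2+YAW))
manip.servo_line(off(0,-.045),velocity=.2,guard=8)
h=manip.servo_line(off(0,-.012),velocity=.06,guard=4);s=manip.sense();p=s["tool_pos"]
print("touch",h,p-knob(0)-dk,s["contact_force"],s["time_s"])
g=(p-knob(0)-dk)@ey if h else -.016
for a in np.linspace(0,1.571,7)[1:]:
    h=manip.servo_line(off(a,g),velocity=.08,guard=30);s=manip.sense();print(round(a,2),h,s["tool_pos"],s["contact_force"])
    if h:break
if not h: h=manip.servo_line(off(1.571,g+.012)+[0,0,-.003],velocity=.04,guard=12);s=manip.sense();print(h,(s["tool_pos"]-off(1.571,0))@ey,s["contact_force"],s["time_s"])
E
```

```text
[0.5394 0.1183 0.0866] [0.5382 0.124  0.0866] bar [0.6151 0.1921 0.03  ] [0.6118 0.1987 0.028 ]
touch True [-0.0009 -0.0229  0.0021] [-0.0947 -2.812   3.7647] 15.9917
0.26 False [0.5394 0.1094 0.0968] [ 0.0238 -3.9003  5.4418]
0.52 False [0.5398 0.1254 0.1001] [ 0.6331  0.6419 -0.3147]
0.79 False [0.5407 0.141  0.0998] [-0.4376 -0.1348 -0.8657]
1.05 False [0.5415 0.156  0.0959] [-0.4484 -0.5212 -1.0621]
1.31 False [0.5422 0.1693 0.0881] [ 0.1743 -0.0868 -0.1786]
1.57 True [0.5435 0.1768 0.077 ] [-0.7752 -6.0939  8.5727]
```

```bash
python3 - <<'E'
from station import manip
from h import *
p=manip.sense()["tool_pos"]; ey=RT[:,1]*[1,1,0]
manip.servo_line(p+[0,0,.12]-ey*.03,velocity=.2)
manip.reach([.50,.10,.33],down(np.pi/2+YAW)); shot(manip,"wrist","w4"); shot(manip,"side","s4")
a=cv2.imread("pics/w4.png")[100:340,240:500];b=cv2.imread("pics/s4.png")[200:300,230:330]
cv2.imwrite("pics/v4.png",np.hstack([cv2.resize(a,(390,360),interpolation=2),cv2.resize(b,(360,360),interpolation=2)]));print(manip.sense()["time_s"])
E
```

```text
19.5083
```

View pics/v4.png

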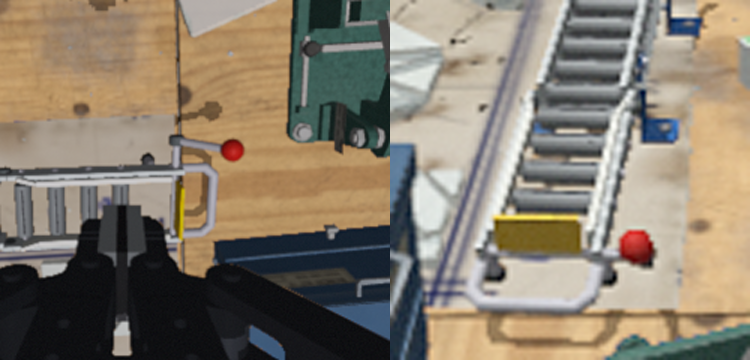

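The stop plate stands up and the lever leans down the run (knob at w4 px ~(395,200)). I'll measure its angle.

```bash
sed -i 's/^F=.*/F=np.array([.600,-.0195,.057]); YAW=-.060/' h.py; python3 - <<'E'
from h import *
np.set_printoptions(precision=4,suppress=True)
P=[]
for n,r in(("w4",(375,180,415,220)),("s4",(275,250,315,285))):
    d=load(n);q=max(blobs(d,(0,150,80),(8,255,255),r)[2],key=lambda q:q[1][4]);P.append((d,q[2]));print(q[1:])
print(tri(P),"plane",plane(*[P[0][0]],[P[0][1]],.0755))
for s in(0,1.3,1.45,1.571):print(s,knob(s))
d=load("w3"); print(plane(d,[max(blobs(d,(0,150,80),(8,255,255),(320,145,365,185))[2],key=lambda q:q[1][4])[2]],.0866))
E
```

```text
(array([388, 193,  15,  15, 171], dtype=int32), array([394.7427, 199.7895]))
(array([294, 264,   9,   9,  63], dtype=int32), array([297.9524, 267.7619]))
[0.5442 0.2002 0.0781] plane [[0.5442 0.2008 0.0755]]
0 [0.5392 0.1185 0.0866]
1.3 [0.5435 0.191  0.0877]
1.45 [0.5439 0.1978 0.0818]
1.571 [0.5442 0.2026 0.0764]
[[0.5394 0.1183 0.0866]]
```

```bash
cat >> h.py <<'E'
def slopeq(flip): 
    y=RT[:,0]*(-1 if flip else 1); z=-RT[:,2]; return quat(np.c_[np.cross(y,z),y,z])
E
python3 - <<'E'
from station import manip
from h import *
np.set_printoptions(precision=3,suppress=True)
ey=RT[:,1]*[1,1,0]; off=lambda s,g:knob(s)+ey*g+[0,0,.001]
manip.servo_line(off(1.4,-.035)+[0,0,.05],velocity=.25,orientation=down(np.pi/2+YAW)); manip.servo_line(off(1.4,-.035),velocity=.15,guard=10)
h=manip.servo_line(off(1.571,-.006)+[0,0,-.002],velocity=.04,guard=15);s=manip.sense();p=s["tool_pos"];print("push",h,p-knob(1.571),s["contact_force"])
manip.servo_line(p+[0,0,.1]-ey*.04,velocity=.25); manip.move_gripper(.085)
c=np.array([.4253,-.1133,0]); L=W(0,-.205,.009)
for f in(0,1):
    a=manip.ik(c+[0,0,.022],down(np.radians(26.2)+np.pi*f)); b=manip.ik(L+RT[:,2]*.022,slopeq(f)); print(f,a,b)
print(manip.sense()["qpos"],manip.sense()["time_s"],L)
E
```

```text
push True [-0.001 -0.025  0.003] [-0.029 -4.245  9.253]
0 [ 0.262  0.692 -0.189  2.388  1.04   0.139 -0.462] [ 0.32   0.637 -0.172  1.949  0.407  0.586 -0.221]
1 [ 0.74   0.864 -0.921  2.357  1.355  0.669  2.333] [ 0.807  0.836 -0.98   1.917  1.009  0.987  2.38 ]
[ 0.131  0.566 -0.704  2.01   0.534  0.759  0.611] 22.9333 [ 0.588 -0.222  0.09 ]
```

```bash
python3 - <<'E'
from station import manip
from h import *
np.set_printoptions(precision=3,suppress=True)
c=np.array([.4253,-.1133,0]); q=down(np.radians(26.2)); L=W(0,-.205,.009); n=RT[:,2]
manip.reach(c+[0,0,.13],q)
print("hit",manip.servo_line(c+[0,0,.022],velocity=.12,guard=8))
manip.move_gripper(0.); s=manip.sense(); print(s["opening"],s["finger_force"],s["tool_pos"])
manip.servo_line(c+[0,0,.20],velocity=.15); s=manip.sense(); print(s["opening"],s["contact_force"],s["wrist_torque"])
manip.reach(L+n*.10,slopeq(0)); s=manip.sense();print(s["tool_pos"]-L-n*.10,s["qpos"],s["time_s"])
shot(manip,"wrist","w5");shot(manip,"side","s5");shot(manip,"top","t5")
a=cv2.imread("pics/w5.png");b=cv2.imread("pics/s5.png")[130:290,220:380]
cv2.imwrite("pics/v5.png",np.hstack([cv2.resize(a,(480,300)),cv2.resize(b,(300,300),interpolation=2)]))
E
```

```text
Traceback (most recent call last):
station.Unreachable: the arm cannot follow that straight line within its joint ranges
```

```bash
python3 - <<'E'
from station import manip
from h import *
np.set_printoptions(precision=3,suppress=True)
c=np.array([.4253,-.1133,0]); q=down(np.radians(26.2)+np.pi); L=W(0,-.205,.009); n=RT[:,2]
manip.reach(c+[0,0,.13],q); print(manip.sense()["qpos"])
print("hit",manip.servo_line(c+[0,0,.022],velocity=.12,guard=8))
manip.move_gripper(0.); s=manip.sense(); print(s["opening"],s["finger_force"],s["tool_pos"])
manip.servo_line(c+[0,0,.20],velocity=.15); s=manip.sense(); print(s["opening"],s["contact_force"],s["wrist_torque"])
manip.reach(L+n*.10,slopeq(1)); s=manip.sense();print(s["tool_pos"]-L-n*.10,s["qpos"],s["time_s"])
shot(manip,"wrist","w5");shot(manip,"side","s5");shot(manip,"top","t5")
a=cv2.imread("pics/w5.png");b=cv2.imread("pics/s5.png")[130:290,220:380]
cv2.imwrite("pics/v5.png",np.hstack([cv2.resize(a,(480,300)),cv2.resize(b,(300,300),interpolation=2)]))
E
```

```text
[ 0.423  0.479 -0.401  2.317  0.459  0.417  0.098]Traceback (most recent call last):
  File "<stdin>", line 6, in <module>
station.Unreachable: the arm cannot follow that straight line within its joint ranges
```

```bash
python3 - <<'E'
from station import manip
from h import *
np.set_printoptions(precision=3,suppress=True)
c=np.array([.4253,-.1133,0]); q=down(np.radians(26.2)+np.pi)
manip.servo_line(c+[0.03,0,.22],velocity=.3)
manip.goto_joints([.74,.5,-.921,2.357,1.355,.669,2.333])
print(manip.sense()["tool_pos"])
for f in(0,1): print(manip.ik(c+[0,0,.12],down(np.radians(26.2)+np.pi*f)),manip.ik(c+[0,0,.022],down(np.radians(26.2)+np.pi*f)))
print(manip.sense()["time_s"])
E
```

```text
[ 0.475 -0.159  0.178]
[ 0.556  0.53  -0.588  2.318  0.679  0.463 -0.135] [ 0.442  0.72  -0.449  2.376  1.257  0.306 -0.692]
[-0.353  0.59   0.724  2.372 -0.923  0.48  -1.539] [ 0.706  0.839 -0.863  2.359  1.348  0.618  2.343]
26.5417
```

```bash
cat > step.py <<'E'
from station import manip
from h import *
np.set_printoptions(precision=3,suppress=True)
def go(p,q,v=.12,n=5):
    "straight line, or short ik steps where the line is refused"
    try: return manip.servo_line(p,velocity=v,orientation=q,guard=10)
    except manip.Unreachable: pass
    a=manip.sense()["tool_pos"]
    for f in np.linspace(0,1,n+1)[1:]:
        x=a+(np.array(p)-a)*f; j=manip.ik(x,q); d=None if j is None else abs(j-manip.sense()["qpos"]).max()
        if d is None or d>.5: print("stop",f,d,j); return None
        manip.goto_joints(j)
    return False
E
python3 - <<'E'
from step import *
c=np.array([.4253,-.1133,0]); q=down(np.radians(26.2))
manip.reach(c+[0,0,.12],q); print(manip.sense()["qpos"])
print(go(c+[0,0,.022],q)); s=manip.sense(); print(s["tool_pos"]-c,s["qpos"],s["contact_force"],s["time_s"])
print("tooly",rot(s["eef_rot"])[:,1:])
E
```

```text
[ 0.556  0.53  -0.588  2.318  0.679  0.463 -0.134]
False
[0.    0.    0.022] [ 0.269  0.692 -0.199  2.387  1.055  0.146 -0.478] [-0.561  0.318  0.349] 29.625
tooly [[ 0.897 -0.   ]
 [ 0.442 -0.   ]
 [-0.    -1.   ]]
```

Now I'll grip, lift and move above the load point.

```bash
python3 - <<'E'
from step import *
c=np.array([.4253,-.1133,0]); q=down(np.radians(26.2)); L=W(0,-.205,.009); n=RT[:,2]
manip.move_gripper(0.); s=manip.sense(); print(s["opening"],s["finger_force"],s["tool_pos"])
z=lambda h:c+[0,0,h]
print(go(z(.05),q,n=2),go(c+[.03,-.02,.19],q,.2)); s=manip.sense(); print(s["tool_pos"],s["opening"],s["contact_force"],s["wrist_torque"])
j=manip.ik(L+n*.10,slopeq(0)); print(j,s["qpos"])
manip.reach(L+n*.10,slopeq(0)); s=manip.sense();print(s["tool_pos"]-L-n*.10,s["qpos"],s["time_s"])
shot(manip,"wrist","w5");shot(manip,"side","s5");shot(manip,"top","t5")
a=cv2.imread("pics/w5.png");b=cv2.imread("pics/s5.png")[130:290,220:380]
cv2.imwrite("pics/v5.png",np.hstack([cv2.resize(a,(480,300)),cv2.resize(b,(300,300),interpolation=2)]))
E
```

```text
0.04517959008580275 61.17603063583374 [ 0.426 -0.114  0.023]
True False
[ 0.455 -0.133  0.189] 0.0454073942024936 [ 0.291 -0.412 -1.605] [-0.055  0.021  0.02 ]
[ 0.525  0.571 -0.498  1.886  0.537  0.813 -0.351] [ 0.72   0.47  -0.758  2.179  0.519  0.678  0.058]
[-0.001  0.001 -0.002] [ 0.523  0.573 -0.497  1.887  0.538  0.813 -0.351] 31.9083
```

View pics/v5.png

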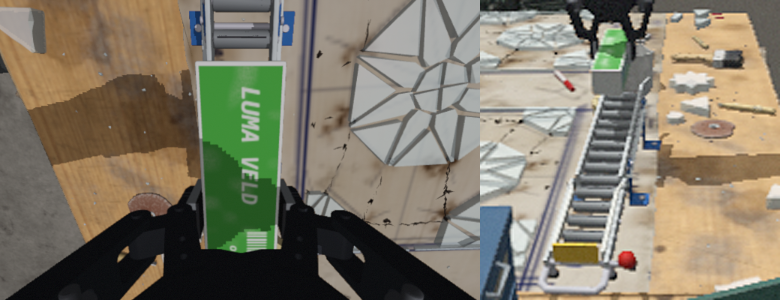

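The carton is held level, lengthwise over the upper rollers (wrist crop (240,155)), and the stop is upright. I'll lower it and release.

```bash
python3 - <<'E'
from step import *
L=W(0,-.205,.009); n=RT[:,2]; q=slopeq(0)
manip.servo_line(L+n*.045,velocity=.15,orientation=q)
h=manip.servo_line(L+n*.016,velocity=.03,guard=4); s=manip.sense(); r=RT.T@(s["tool_pos"]-L); print(h,r,s["contact_force"],s["time_s"])
shot(manip,"wrist","w6");shot(manip,"side","s6")
a=cv2.imread("pics/w6.png");b=cv2.imread("pics/s6.png")[130:290,220:380]
cv2.imwrite("pics/v6.png",np.hstack([cv2.resize(a,(480,300)),cv2.resize(b,(300,300),interpolation=2)]))
E
```

```text
True [-0.     0.     0.022] [-1.429 -0.181  7.764] 33.3083
```

View pics/v6.png

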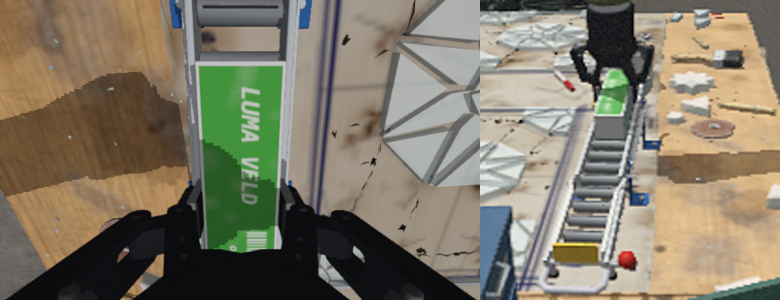

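It sits between the guides at the expected height, so I'll release it.

```bash
python3 - <<'E'
from step import *
n=RT[:,2]
manip.move_gripper(.085); manip.dwell(2.5)
p=manip.sense()["tool_pos"]; print(manip.servo_line(p+n*.12,velocity=.15,guard=10)); manip.reach([.50,-.1,.40],down(YAW)); 
shot(manip,"wrist","w7");shot(manip,"side","s7");shot(manip,"top","t7"); s=manip.sense();print(s["time_s"],s["contact_force"])
b=cv2.imread("pics/s7.png")[170:290,250:370];a=cv2.imread("pics/t7.png")[120:260,180:460]
cv2.imwrite("pics/v7.png",np.hstack([cv2.resize(b,(300,300),interpolation=2),cv2.resize(a,(500,300),interpolation=2)]))
E
```

```text
False
38.3583 [ 0.104  0.754 -0.292]
```

View pics/v7.png

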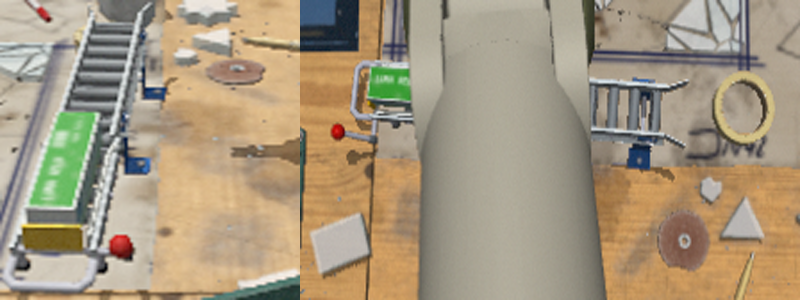

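The carton rests against the yellow stop (side crop (55,215)). The slab, disc and tape haven't moved. I'll compare the knob position, then hand in.

```bash
python3 - <<'E'
from step import *
shot(manip,"side","s8")
c=[]
for n in("s5","s7","s8"):
    d=load(n);k=max(blobs(d,(0,150,80),(8,255,255),(275,250,315,285))[2],key=lambda q:q[1][4])[2]
    g=blobs(d,(50,100,60),(75,255,255),(250,200,310,265))[2]; g=max(g,key=lambda q:q[1][4])[2] if g else None
    print(n,k,g);c.append(k)
if abs(c[0]-c[2]).max()<1: print(manip.hand_in())
E
```

```text
s5 [297.887 267.742] None
s7 [297.922 267.891] [275.944 233.292]
s8 [297.738 267.705] [275.912 233.371]
the job is handed in; nothing more can be done
None
```

The job is handed in: the leaf is folded fully down, the stop is up against its limit, and the carton rolled down by itself and rests against it; slab, disc and tape were not touched, with about 38 s of the 67 s used.

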